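# Open up a seized glaze pressure pot

## Robot

A 7-joint arm with a two-finger parallel gripper is mounted at the origin on the work surface. World frame = base frame: x ahead of the robot, y to its left, z up, the work surface at z = 0. Lengths are in m, angles in rad, forces in N, time in s.
With the tool pointing down it reaches from about 0.4 to 0.925 m from the base axis. Payload 5.6 kg.
Tool frame: the origin (TCP) lies at the very end of the fingers, on their centre line; the grasp point (between the pads) lies 19 mm behind it (grip_depth is the distance from the TCP to the grasp point, in m); y points along the fingers, z is the direction in which the jaws open and shut, and the axes are right-handed (so a half turn about y gives the same grasp; the last joint's range is limited). The gripper opens to 85 mm and grips with 20 to 120 N. Pads are 22 mm wide; open, the fingers measure 114 mm over their backs; the gripper's body (76 mm by 85 mm) begins 54 mm behind the grasp point. The pads swing forward as they close: fully open they stand 13 mm farther back than shut.
Start: joints at [1.196, 0.468, -0.012, 1.603, 0.006, 1.071, -0.056], TCP at [0.212, -0.615, 0.231] pointing down, gripper open.
Joint ranges: [-2.53, 2.53], [-0.31, 2.02], [-1.57, 1.55], [0.28, 2.44], [-1.29, 4.43], [0.15, 1.84], [-2.92, 2.92]. Speed limits (rad/s): [2.57, 2.57, 3.14, 3.14, 3.14, 3.14, 3.14].

## Interface

Orientations are given as [roll, pitch, yaw] about the fixed x, y, z axes, in that order (R = Rz(yaw) Ry(pitch) Rx(roll)).
In Python, from plant import * gives the robot as it stands.
- The arm moves only by the tool step_arm, never from a script. Its argument "deltas" is a list that holds one entry, the list of rows, each a list of 5 numbers: the closure in counts, from 0 (fully open) to 255 (shut), then the shift along the world's x, y, z in mm, then the turn about the world's z in degrees. In form: [[[fingers, x, y, z, spin], ...]]. A call has 1 to 8 rows; each row is the pose to reach, as a shift and turn from the pose measured when the call began; what a row does not reach only later rows make up. A row lasts 1/10 s, in which the tool goes at most 50 mm and 8.59 degrees, less where a joint would pass 70% of its speed; a pose out of reach is approached as far as the arm can. A call with a gripper value outside its range is refused whole. The fingers move at their own pace and stop on an object; "grip_force" is the grip in N (left out, the last holds). Time passes only in rows, so rows that repeat a pose let the fingers close. It gives the time, the measured TCP pose, the force and the opening at its end, in the units of the state.
- observe(): the state, without advancing time (a new reading comes with each control period).
- read_camera(name): name is "side" or "top"; returns the picture (420x560x3 uint8, red, green, blue); there is no depth.
- camera_model(name): a dict with "fov_y" (degrees; the focal length in pixels is half the picture's height over the tangent of half this angle, whatever the lens; pixels are square), "cx", "cy" (the principal point, pixels), "distortion" ([k1, k2, p1, p2, k3] as OpenCV has them; the pictures are not rectified), "rvec" (rotation vector, rad) and "tvec" (3), from world to camera coordinates, as OpenCV has them. Camera axes: x right, y down, z forward; pixel columns grow to the right and rows downward; lengths in m; the calibration is good to about 2 mm. A picture is of the moment at which its call begins. camera_model takes no time and is no camera call.
- hand_in(): hands the job in, once; it reports no verdict.
The state is a dict: "clock": time; "q": joint angles; "qd": joint speeds; "effort": joint torques, N m; "eef_pos": TCP position; "tool_rot": TCP orientation; "ft_force": force on the tool from outside, world axes, zero at the start; "ft_torque": the same for the moment, N m; "grip_width": finger opening in m.
Only numpy, scipy, OpenCV 4.12 (cv2) and the standard library are available. Lean on these libraries where they do the work, as an engineer would, in place of code of your own. Each camera call takes 0.05 s, during which the arm holds its last target. There are 200 camera calls.

## Task

The lid clamp of the glaze spraying pot is stuck fast with dried glaze. First let off the pressure: press the red relief cap on the lid fully down for about half a second and let it spring back up. Then crack the T-handle loose with a short firm anticlockwise twist, unscrew it at least half a turn from where it stood, let go, and leave the spray gun, jar, clay dog and modelling tool around the pot where they lie.

Things in the scene. Friction and masses are not known exactly. Their poses are not given: they have to be found in the camera images.
- pot: aluminium pressure pot, 158 mm in diameter at the lid, fixed on a 200 x 200 x 18 mm plywood base bolted to the table; it cannot move. Origin: centre of the base's underside, on the table; z up. Lid face 193 to 200 mm above the table. The red relief cap stands on the lid's +x side, two hose fittings (up to 222 mm above the table) on its -x side, 56 mm from the axis. Place and yaw vary.
- yoke_top (a point): middle of the flat top of the clamp's dark steel yoke, on the pot's axis, 236 mm above the table. The yoke bar is 30 mm wide and spans the lid along the pot's y axis, 196 mm over its legs, which hook under lugs on the pot. In its middle sits a brass bush, 32 mm in diameter, whose top with crumbs of dried blue glaze is 250 mm above the table; the clamp screw runs in it.
- relief_top (a point): centre of the top of the red relief cap, 234 mm above the table when up. The cap is a mushroom button, 33 mm in diameter at its widest (top face 24 mm), 12 mm thick, 56 mm from the pot's axis. It is pressed straight down.
- relief (a joint): how far the relief cap is pressed, in m: 0 up, 0.008 fully down on its hard stop. A spring pushes it back: about 2.1 N to start it moving, 5.6 N at 0.005, 7.7 N fully down.
- clamp_grip (a point): centre of the T-handle's bar, on the vertical screw axis (the pot's axis). Dark steel bar, 84 mm long, 16 mm thick, 24 mm high, level; at the start 258 to 282 mm above the table, this point 270 mm. Below it a hub, 19 mm in diameter, goes down to 246 mm. x: along the bar to the end smeared with blue glaze; z up. At the start the bar lies within 0.5 rad of the yoke's direction.
- clamp_end (a point): centre of the blue-smeared end face of the T-handle's bar, 42 mm from the screw axis.
- clamp (a joint): how far the T-handle is unscrewed, in rad: 0 tight as at the start, growing anticlockwise seen from above, stop at 7. Seized: the first 0.2 rad take about 0.6 N m (0.4 to 1, more when twisted fast); from there it turns freely at 0.05 N m, also back, and stays where it is left. It rises 0.64 mm per rad as it unscrews.
- spray_gun: a steel glaze spray gun lying on its side on the table near the pot, about 150 x 120 mm, 38 mm high; origin under its barrel
- glaze_jar: a round white jar with a blue band and black lid standing near the pot, 70 mm in diameter, 108 mm high; origin at the centre of its underside
- clay_dog: a small grey unfired clay dog standing near the pot, 80 mm long, 64 mm high; origin under its middle
- modelling_tool: a flat green plastic modelling tool lying near the pot, 152 mm long, 9 mm high; origin under its handle's middle

How it is judged:
By the outcome, as a careful person would: the job done as asked, in the order asked, and still so for the second after the job is handed in, with the robot touching nothing.
It also fails if it takes over 61 s, if anything falls off the work surface, if the arm or the gripper's body presses on something with over 40 N, if the wrist force passes 120 N, or if a joint passes its speed limit or range.

## Working session

There is one attempt and no reset: what is moved stays moved. The work goes in short steps, Python scripts to look and compute and a tool call to move; the robot and the scene stay as the last step left them, time stands still between calls to the robot, and variables do not carry over. Pictures are saved under pics/ and viewed, about 8 in all and at most 12, crops included, and the job is handed in when it is done.

Besides the shell and the picture viewer there is one more tool, called after "Call:" in YAML: its name, and indented under it one key for each argument. step_arm: Moves the arm, as the interface text tells. Its arguments: {"type":"object","properties":{"deltas":{"type":"array","items":{"type":"array","items":{"type":"array","items":{"type":"number"}}}},"grip_force":{"type":"number"}},"required":["deltas"]}

```bash
mkdir -p pics; cat > h.py <<'E'
from plant import *
import numpy as np, cv2
def cam(n):
    m=camera_model(n); f=210/np.tan(np.radians(m["fov_y"])/2)
    return np.array([[f,0,m["cx"]],[0,f,m["cy"]],[0,0,1]]),np.array(m["distortion"],float),np.array(m["rvec"],float),np.array(m["tvec"],float)
def ray(n,uv,z):
    K,d,r,t=cam(n); p=cv2.undistortPoints(np.array([[uv]],float),K,d)[0,0]
    R=cv2.Rodrigues(r)[0]; c=-R.T@t; v=R.T@np.array([p[0],p[1],1]); return c+v*(z-c[2])/v[2]
def proj(n,P):
    K,d,r,t=cam(n); return cv2.projectPoints(np.array(P,float).reshape(-1,1,3),r,t,K,d)[0][:,0]
def snap(n,f,box=None,s=1):
    im=np.array(read_camera(n))[:,:,::-1]
    if box: im=im[box[1]:box[3],box[0]:box[2]]
    cv2.imwrite("pics/"+f,cv2.resize(im,None,fx=s,fy=s,interpolation=cv2.INTER_CUBIC))
E
python3 - <<'E'
from h import *
snap("top","a.png",None,1.4);snap("side","b.png",None,1.4)
print(observe())
for n in("top","side"):
    K,d,r,t=cam(n);print(n,-cv2.Rodrigues(r)[0].T@t,K[0,0])
E
```

```text
{'clock': 0.1, 'q': array([ 1.19597906,  0.4682996 , -0.01158595,  1.60356224,  0.00598753,
        1.07143609, -0.05635075]), 'qd': array([-0.00093281, -0.00286902, -0.00119386, -0.00095556,  0.00038894,
       -0.00087974, -0.00022591]), 'effort': array([ 9.43975392e-04, -5.33524275e+01,  2.15999410e-02, -2.51966572e+01,
        1.14698373e-02,  4.28817468e-03, -9.25572749e-06]), 'eef_pos': array([ 0.21150241, -0.61406725,  0.23041407]), 'tool_rot': array([-1.57246319e+00, -1.16189115e-04, -2.80991137e+00]), 'ft_force': array([ 0.41488001, -0.29282908, -0.02402075]), 'ft_torque': array([-0.02205369, -0.03205028, -0.00464555]), 'grip_width': 0.08542808571041186}
top [0.47458103 0.10657149 1.36759987] 478.1595847860716
side [0.33214611 0.80422709 1.05929732] 520.7962847218755
```

View pics/a.png

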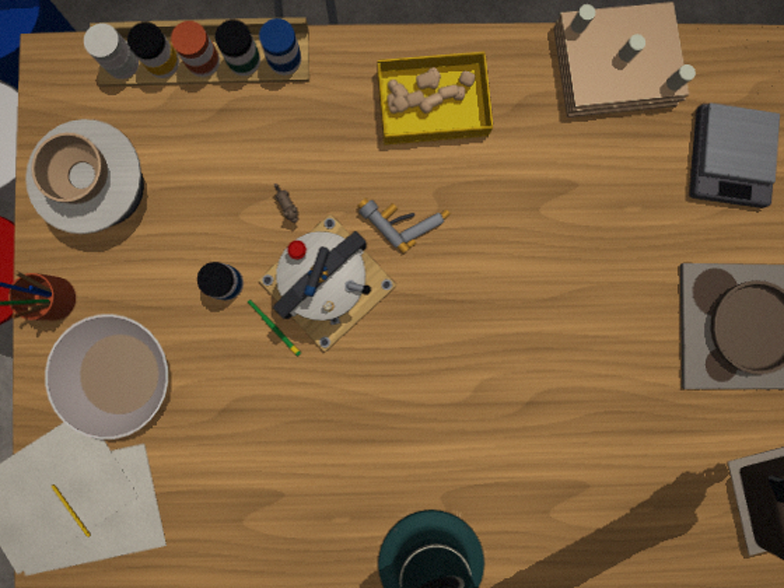

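View pics/b.png

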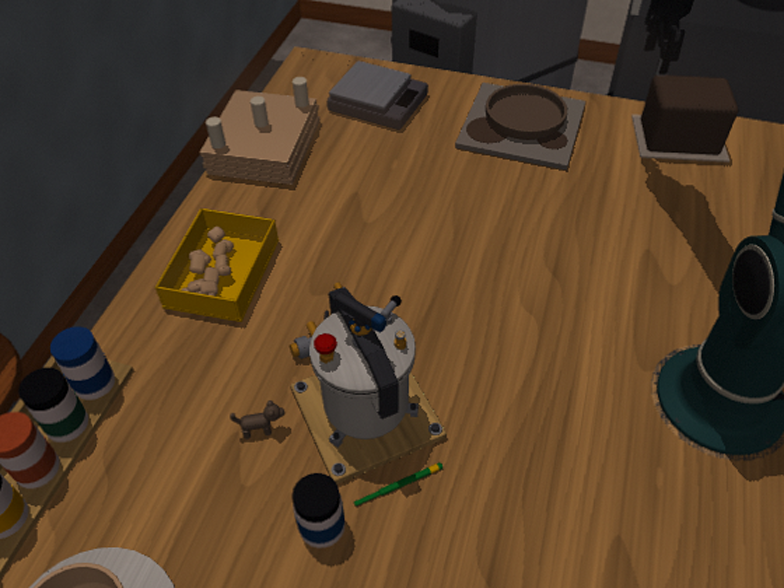

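Top view: pot near (320,285), red cap (297,250), bar from about (322,252) to (308,290). Now enlarged crops.

```bash
python3 - <<'E'
from h import *
snap("top","c.png",(170,140,290,260),5);snap("side","d.png",(200,195,320,315),5)
E
```

```text
(no output)
```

View pics/c.png

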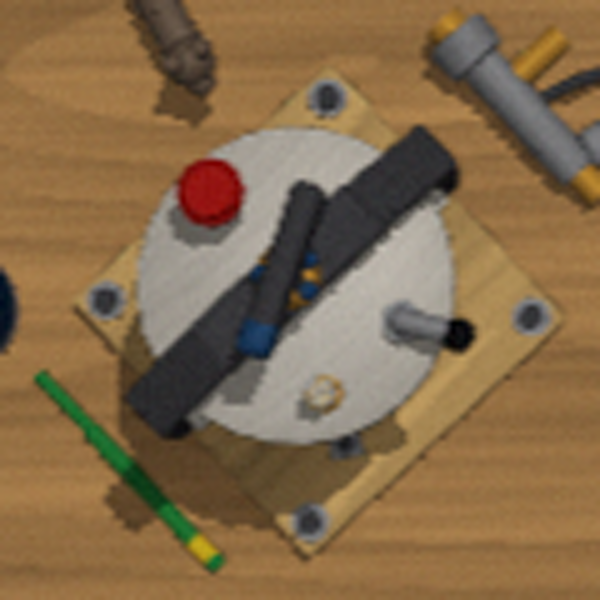

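View pics/d.png

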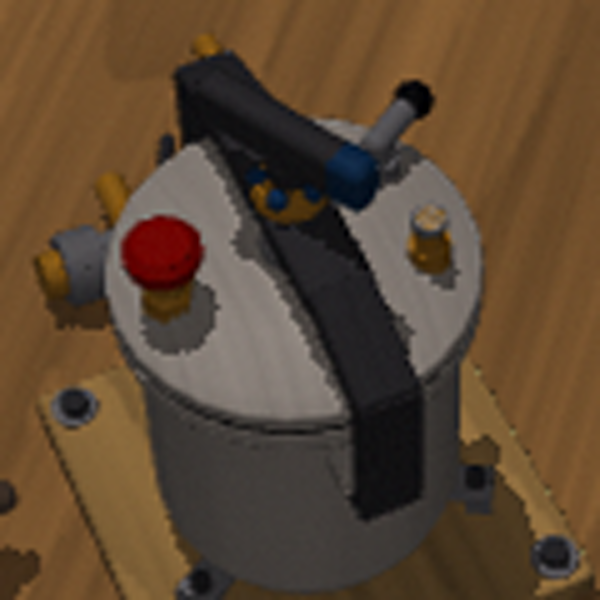

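```bash
python3 - <<'E'
from h import *
T=lambda u,v,z:ray("top",(170+(u-2)/5,140+(v-2)/5),z)
S=lambda u,v,z:ray("side",(200+(u-2)/5,195+(v-2)/5),z)
print("lid",T(296.5,285,.2)[:2]); b=[T(u,v,.022)[:2] for u,v in((327,97),(106,300),(310,521),(531,317))]
print("bolts",np.mean(b,0)); 
print("cap",T(211,191,.229)[:2],S(163,252,.229)[:2])
f=T(305,188,.276)[:2];e=T(256,345,.276)[:2]
print("bar",f,e,(f+e)/2,np.linalg.norm(e-f),np.degrees(np.arctan2(*(e-f)[::-1])))
y0=T(440,150,.236);y1=T(150,410,.236);print("yoke",y0,y1,np.degrees(np.arctan2(*(y1-y0)[1::-1])),(y0+y1)/2)
print("side lid",S(293,268,.2)[:2])
fs=S(200,75,.282)[:2];es=S(350,165,.282)[:2];print("side bar",fs,es,np.degrees(np.arctan2(*(es-fs)[::-1])))
for n,(u,v),z in(("dog",(180,60),.05),("gun",(465,45),.03),):print(n,T(u,v,z)[:2])
print("jar",ray("top",(217/1.4,281/1.4),.108))
from scipy.spatial.transform import Rotation as Ro
print(Ro.from_euler("xyz",observe()["tool_rot"]).as_matrix())
E
```

```text
lid [0.57060845 0.19528579]
bolts [0.57191387 0.19663701]
cap [0.61418329 0.23326819] [0.60817313 0.23857081]
bar [0.60891899 0.18492368] [0.53725528 0.20843292] [0.57308713 0.1966783 ] 0.07542129729202346 161.83795838682556
yoke [0.63075749 0.12325847 0.236     ] [0.50983302 0.26271293 0.236     ] 130.9293810324482 [0.57029526 0.1929857  0.236     ]
side lid [0.56386001 0.21150529]
side bar [0.60643509 0.18878974] [0.53610284 0.21552724] 159.1852042786851
dog [0.70975901 0.26951303]
gun [0.71869333 0.11101917]
jar [0.57135984 0.3975099  0.108     ]
[[-9.45478103e-01 -4.54763802e-04  3.25685354e-01]
 [-3.25685650e-01  9.56642156e-04 -9.45477627e-01]
 [ 1.18404661e-04 -9.99999439e-01 -1.05259426e-03]]
```

Pot axis ≈ (0.5715, 0.196), cap ≈ (0.614, 0.233), and the bar points at about 160° (opening −109.5° for the grip). First step: lift, close the fingers and travel to above the cap.

Call:
step_arm:
  deltas:
    - [[255,0,0,50,0],[255,0,0,100,0],[255,0,0,150,8],[255,20,40,170,16],[255,40,80,170,24],[255,60,120,170,32],[255,80,160,170,40],[255,100,205,170,48]]

```text
clock: 1.0
eef_pos: [0.3119, -0.4078, 0.4006]
tool_rot: [-1.572, -0.0, -1.967]
ft_force: [1.5, -0.1, 0.1]
grip_width: 0.0002
```

Call:
step_arm:
  deltas:
    - [[255,21,45,0,6],[255,42,90,0,12],[255,63,135,0,12],[255,84,180,0,12],[255,105,225,0,12],[255,126,270,0,12],[255,147,315,0,12],[255,168,360,0,12]]

```text
clock: 1.8
eef_pos: [0.4802, -0.046, 0.4008]
tool_rot: [-1.571, -0.001, -1.758]
ft_force: [1.9, -0.4, -1.3]
grip_width: 0.0001
```

```bash
python3 -c "
from h import *
o=observe();print(o['clock'],o['eef_pos'],o['tool_rot'],o['q'],o['ft_force'],np.array([.614,.233])-o['eef_pos'][:2])"
```

```text
1.8 [ 0.4801773  -0.04595959  0.40081074] [-1.57110669e+00 -1.07657975e-03 -1.75813641e+00] [ 0.63265706  0.09080171 -0.64358499  1.7339457   0.05700257  1.33582175
 -0.20960086] [ 1.86116368 -0.43292133 -1.32337532] [0.1338227  0.27895959]
```

Call:
step_arm:
  deltas:
    - [[255,20,42,0,0],[255,40,84,0,0],[255,60,126,0,0],[255,80,168,0,0],[255,100,210,0,0],[255,120,250,-40,0],[255,134,279,-80,0],[255,134,279,-120,0]]

```text
clock: 2.6
eef_pos: [0.6147, 0.238, 0.2802]
tool_rot: [-1.57, 0.003, -1.754]
ft_force: [0.9, 0.1, 0.7]
grip_width: 0.0001
```

```bash
python3 - <<'E'
from h import *
o=observe();print(o['clock'],o['eef_pos'],o['tool_rot'],o['q'],o['ft_force'])
a=np.array(read_camera("top"))[140:260,170:290,::-1];b=np.array(read_camera("side"))[180:300,190:310,::-1]
cv2.imwrite("pics/e.png",cv2.resize(np.hstack([a,b]),None,fx=3.3,fy=3.3,interpolation=cv2.INTER_CUBIC))
E
```

```text
2.6 [0.61472696 0.23801045 0.28021738] [-1.56965819  0.00324454 -1.75383119] [ 0.06289498  0.54990304 -0.71145478  1.49271418  0.36832262  1.2332596
 -0.8799695 ] [0.91843443 0.1378284  0.73118743]
```

View pics/e.png

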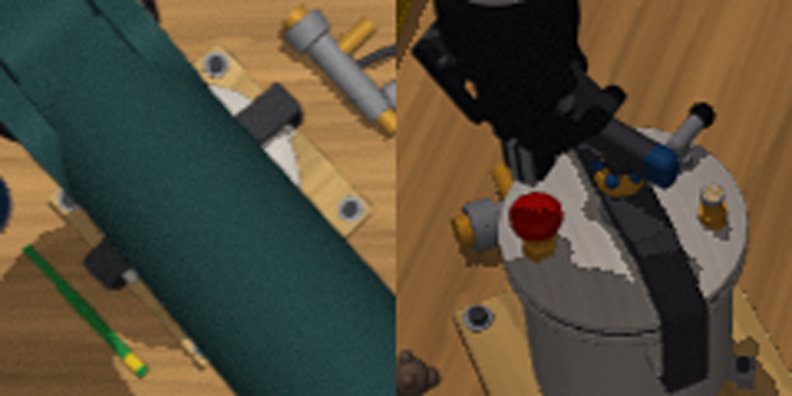

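Side crop: closed fingertips at about (530,180) stand right above the cap (537,205). The gripper is clear of the bar. Now go down partway.

Call:
step_arm:
  deltas:
    - [[255,-1,-5,-20,0],[255,-1,-5,-36,0],[255,-1,-5,-42,0],[255,-1,-5,-47,0],[255,-1,-5,-50,0],[255,-1,-5,-50,0]]

```text
clock: 3.3
eef_pos: [0.6106, 0.2266, 0.2263]
tool_rot: [-1.58, -0.009, -1.757]
ft_force: [-3.6, -4.4, 7.1]
grip_width: -0.0002
```

Call:
step_arm:
  deltas:
    - [[255,1,2,-2,0],[255,1,2,-2,0],[255,1,2,-2,0],[255,1,2,-2,0],[255,1,2,-2,0]]

```text
clock: 3.8
eef_pos: [0.6123, 0.2281, 0.2272]
tool_rot: [-1.577, -0.009, -1.758]
ft_force: [-2.5, -3.3, 6.2]
grip_width: 0.0
```

Not at the stop yet (6.2 N), so the controller is soft. I'll press deeper and watch the force.

Call:
step_arm:
  deltas:
    - [[255,1,3,-6,0],[255,1,3,-8,0],[255,1,3,-8,0]]

```text
clock: 4.1
eef_pos: [0.6134, 0.229, 0.2258]
tool_rot: [-1.574, -0.013, -1.76]
ft_force: [-13.3, -10.6, 28.2]
grip_width: -0.0002
```

Call:
step_arm:
  deltas:
    - [[255,0,0,-4,0],[255,0,0,-4,0],[255,0,0,-4,0]]

```text
clock: 4.4
eef_pos: [0.6139, 0.2292, 0.2261]
tool_rot: [-1.571, -0.012, -1.76]
ft_force: [-4.8, -3.0, 12.8]
grip_width: -0.0002
```

On the hard stop (force above 7.7 N, z constant at 0.226). Hold briefly, then release.

Call:
step_arm:
  deltas:
    - [[255,0,0,-4,0],[255,0,0,-4,0],[255,0,0,20,0],[255,0,0,60,0],[255,0,0,110,0],[255,0,0,134,0],[255,0,0,134,0],[255,0,0,134,0]]

```text
clock: 5.2
eef_pos: [0.614, 0.2293, 0.3614]
tool_rot: [-1.568, -0.011, -1.761]
ft_force: [-0.8, 0.6, -0.1]
grip_width: -0.0
```

Call:
step_arm:
  deltas:
    - [[0,-20,-15,0,-8],[0,-42,-33,0,-16],[0,-42,-33,0,-24],[0,-42,-33,0,-32],[0,-42,-33,0,-40],[0,-42,-33,0,-48],[0,-42,-33,0,-56],[0,-42,-33,0,-64]]

```text
clock: 6.0
eef_pos: [0.5715, 0.1959, 0.3599]
tool_rot: [-1.568, -0.014, -2.884]
ft_force: [-0.1, 0.4, 0.2]
grip_width: 0.0852
```

Call:
step_arm:
  deltas:
    - [[0,0,0,0,-8],[0,0,0,0,-16],[0,0,0,0,-24],[0,0,0,0,-30],[0,0,0,0,-35],[0,0,0,0,-35],[0,0,0,0,-35]]

```text
clock: 6.7
eef_pos: [0.5712, 0.1956, 0.3589]
tool_rot: [-1.567, -0.015, 2.791]
ft_force: [-0.4, -0.7, 0.2]
grip_width: 0.0858
```

```bash
python3 - <<'E'
from h import *
a=np.array(read_camera("top"))[140:260,170:290,::-1];b=np.array(read_camera("side"))[170:290,190:310,::-1]
cv2.imwrite("pics/f.png",cv2.resize(np.hstack([a,b]),None,fx=3.3,fy=3.3,interpolation=cv2.INTER_CUBIC))
from scipy.spatial.transform import Rotation as Ro
o=observe();print(o['clock'],o['eef_pos'],o['q'],o['ft_force'],o['ft_torque']);R=Ro.from_euler("xyz",o["tool_rot"]).as_matrix()
print("open dir",np.degrees(np.arctan2(R[1,2],R[0,2])),"d",(np.array([.5715,.196])-o['eef_pos'][:2])*1000)
E
```

```text
6.8 [0.57134035 0.19577107 0.35928931] [-0.05093843  0.33864021 -0.43399122  1.52978405  0.13582557  1.31714546
 -2.42120205] [-0.86478851 -0.26463003  0.84766017] [0.02903299 0.02306736 0.01116043]
open dir -110.13257805849312 d [0.15964789 0.22892939]
```

View pics/f.png

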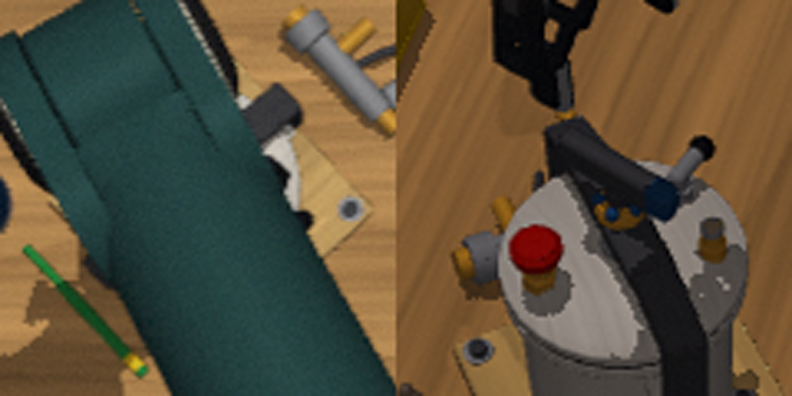

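Cap has sprung back up, and the tool is centred over the bar at −110°. Next I descend (fingers open), then grip.

Call:
step_arm:
  deltas:
    - [[0,0,0,-30,0],[0,0,0,-60,0],[0,0,0,-90,0],[0,0,0,-103,0],[0,0,0,-103,0],[0,0,0,-103,0]]
  grip_force: 100

```text
clock: 7.4
eef_pos: [0.5719, 0.1961, 0.2573]
tool_rot: [-1.569, -0.014, 2.791]
ft_force: [-0.1, -0.0, 0.7]
grip_width: 0.0852
```

Call:
step_arm:
  deltas:
    - [[120,0,0,0,0],[170,0,0,0,0],[255,0,0,0,0],[255,0,0,0,0],[255,0,0,0,0],[255,0,0,0,0],[255,0,0,0,0]]
  grip_force: 100

```text
clock: 8.1
eef_pos: [0.5723, 0.1967, 0.258]
tool_rot: [-1.57, -0.013, 2.791]
ft_force: [-0.2, 0.6, 3.8]
grip_width: 0.0143
```

```bash
python3 - <<'E'
from h import *
snap("side","g.png",(190,170,310,290),5)
o=observe();print(o['clock'],o['eef_pos'],o['tool_rot'],o['ft_force'],o['ft_torque'],o['grip_width'])
E
```

```text
8.15 [0.57229538 0.19668568 0.25799997] [-1.5701992  -0.01295709  2.79068574] [-0.52113274  1.90503627  3.9629734 ] [ 0.31177017 -0.00348548 -0.0161567 ] 0.013988059695821151
```

View pics/g.png

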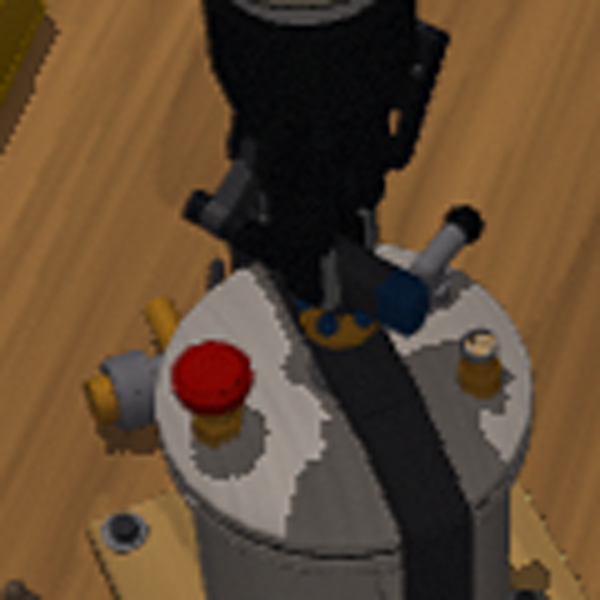

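Side crop: the pads hold the bar at its middle above the bush (330,290), and the width of 14 mm matches a grip on the 16 mm bar. Now the twist.

Call:
step_arm:
  deltas:
    - [[255,0,0,0,6],[255,0,0,0,12],[255,0,0,0,18],[255,0,0,0,24],[255,0,0,0,24]]
  grip_force: 120

```text
clock: 8.65
eef_pos: [0.5724, 0.1974, 0.2583]
tool_rot: [-1.571, -0.012, -3.073]
ft_force: [0.3, 2.4, 3.2]
grip_width: 0.0136
```

```bash
python3 - <<'E'
from h import *
snap("side","i.png",(190,170,310,290),5)
o=observe();print(o['clock'],o['eef_pos'],o['tool_rot'],o['ft_force'],o['ft_torque'],o['grip_width'])
E
```

```text
8.7 [0.57239157 0.19746018 0.25836631] [-1.57147243 -0.01228199 -3.07512173] [-0.81403916  2.40362935  3.38735126] [ 0.65022162 -0.0215012   0.04995798] 0.01393128555491954
```

View pics/i.png

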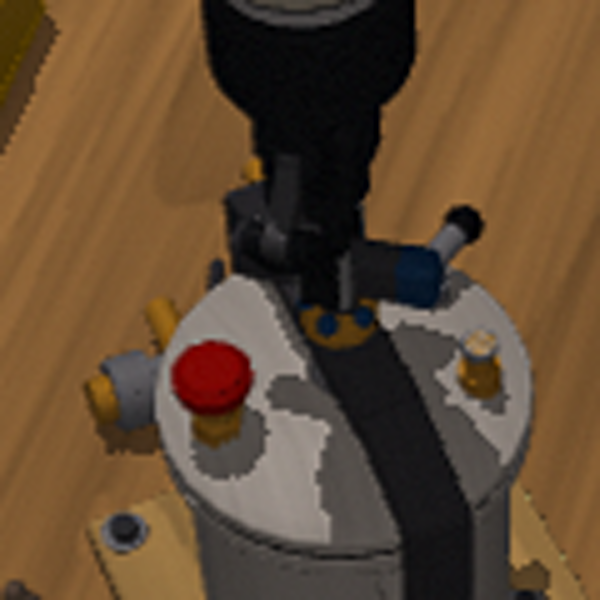

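The bar has turned with the gripper (the blue end is now at (420,275)), so it is loose. Unscrew on.

Call:
step_arm:
  deltas:
    - [[255,0,-1,0,8],[255,0,-1,0,16],[255,0,-1,0,24],[255,0,-1,0.5,32],[255,0,-1,0.5,40],[255,0,-1,0.5,48],[255,0,-1,0.5,56],[255,0,-1,0.5,64]]

```text
clock: 9.5
eef_pos: [0.5713, 0.199, 0.2591]
tool_rot: [-1.574, -0.01, -1.953]
ft_force: [-2.6, 6.7, 3.7]
grip_width: 0.0137
```

Call:
step_arm:
  deltas:
    - [[255,0,0,0,8],[255,0,0,0,16],[255,0,0,0,24],[255,0,0,0.5,32],[255,0,0,0.5,40],[255,0,0,0.5,48],[255,0,0,0.5,56],[255,0,0,0.5,64]]

```text
clock: 10.3
eef_pos: [0.5693, 0.1988, 0.2597]
tool_rot: [-1.578, -0.009, -0.832]
ft_force: [-8.7, -1.2, 8.6]
grip_width: 0.0137
```

Call:
step_arm:
  deltas:
    - [[255,0,0,0,8],[255,0,0,0,16],[255,0,0,0,24],[255,0,0,0.5,32],[255,0,0,0.5,40],[255,0,0,0.5,48],[255,0,0,0.5,56],[255,0,0,0.5,64]]

```text
clock: 11.1
eef_pos: [0.5687, 0.1969, 0.2604]
tool_rot: [-1.582, -0.006, 0.287]
ft_force: [-4.7, -6.6, 8.8]
grip_width: 0.0136
```

```bash
python3 - <<'E'
from h import *
o=observe();print(o['clock'],o['eef_pos'],o['tool_rot'],o['q'],o['ft_force'],o['ft_torque'],o['grip_width'])
E
```

```text
11.1 [0.56868429 0.1969471  0.26038904] [-1.58151623 -0.0059593   0.28675799] [ 0.42132621  0.69729604 -1.23035407  1.64818103  0.6931416   1.29598114
  0.91995235] [-4.70967617 -6.59126895  8.84805096] [-0.7680041   0.94577312 -0.09166594] 0.013606101194025428
```

Tool has turned 3.78 rad (216°) with the grip held. Release and retreat.

Call:
step_arm:
  deltas:
    - [[200,0,0,0,0],[150,0,0,0,0],[80,0,0,0,0],[0,0,0,0,0],[0,0,0,0,0],[0,0,0,0,0],[0,0,0,30,0],[0,0,0,75,0]]

```text
clock: 11.9
eef_pos: [0.5678, 0.1958, 0.3339]
tool_rot: [-1.582, -0.001, 0.287]
ft_force: [1.7, -0.1, 0.4]
grip_width: 0.0853
```

Call:
step_arm:
  deltas:
    - [[0,0,0,45,0],[0,-10,-35,70,0],[0,-25,-75,80,0],[0,-40,-120,80,0],[0,-55,-165,80,0],[0,-70,-210,80,0],[0,-85,-255,80,0],[0,-100,-300,80,0]]

```text
clock: 12.7
eef_pos: [0.4669, -0.1059, 0.4138]
tool_rot: [-1.582, -0.001, 0.286]
ft_force: [1.4, -0.8, 0.3]
grip_width: 0.0855
```

Call:
step_arm:
  deltas:
    - [[0,0,-40,0,0],[0,0,-80,0,0],[0,0,-120,0,0],[0,0,-120,0,0],[0,0,-120,0,0]]

```text
clock: 13.2
eef_pos: [0.4667, -0.2266, 0.4135]
tool_rot: [-1.581, -0.001, 0.284]
ft_force: [0.1, 1.5, -0.3]
grip_width: 0.0854
```

```bash
python3 - <<'E'
from h import *
snap("top","j.png",(140,110,340,260),4);snap("side","k.png",(150,190,330,400),2.8)
o=observe();print(o['clock'],o['eef_pos'],o['qd'],o['ft_force'],o['grip_width'])
E
```

```text
13.3 [ 0.46702482 -0.22453139  0.41393565] [-0.00979294 -0.01025528 -0.00673568  0.00313739  0.00381868  0.00188039
  0.00106612] [-0.18161727 -0.05371853  0.5302539 ] 0.08523360120619587
```

View pics/j.png

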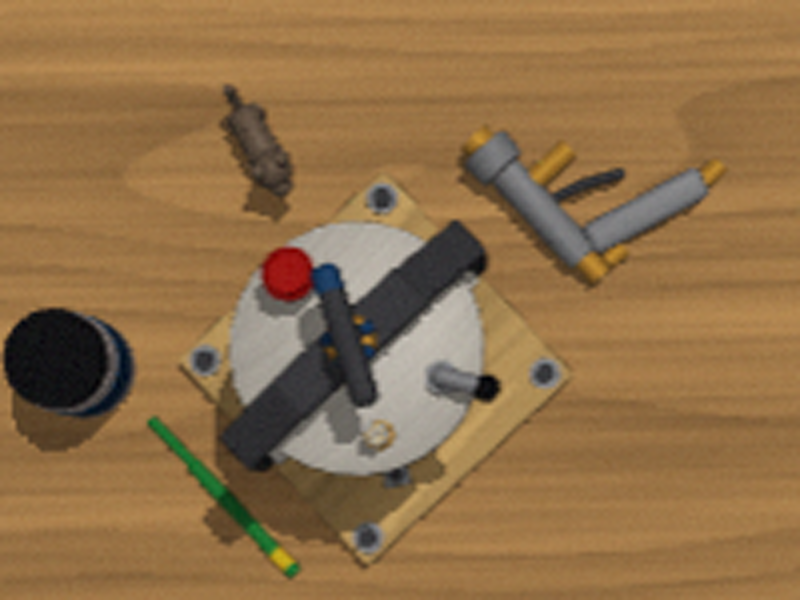

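View pics/k.png

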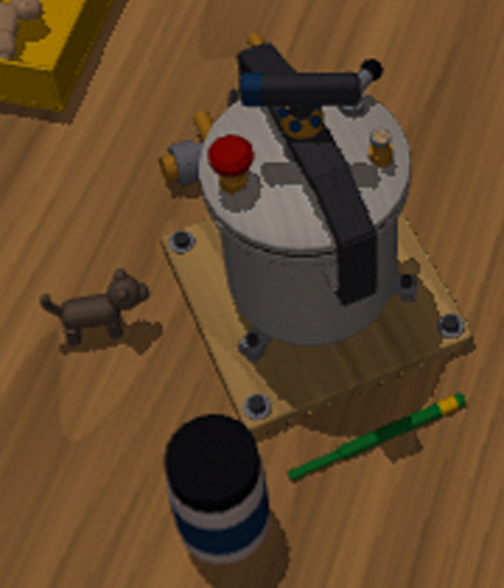

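Top crop: blue end at (325,275), tail at (368,395), so the bar now points at about 20° (from about 161°, ~+219°). The red cap is up, and the dog, jar, gun and modelling tool are where they were.

```bash
python3 -c "
from plant import *
print(hand_in())"
```

```text
the job is handed in; nothing more can be done
None
```

The relief cap was pressed and has sprung back. The T-handle is cracked loose and unscrewed past half a turn, and I handed the job in at about 13 s.

- **Relief cap:** I pressed it onto its hard stop and held it there for about 0.6 s. The force went above the 7.7 N spring load (peak 28 N) with the height steady at about 0.226 m. My first push stopped short of the stop at about 6 N because the arm is soft, so I pressed deeper in the same stroke. The fingertips sat about 4 to 7 mm off the cap's centre. Pictures afterwards show the cap up.
- **T-handle:** the gripper turned 3.78 rad (216°) anticlockwise without slipping. The final top picture agrees, showing the bar turned about 219°, and the handle was then let go.
- **Surroundings:** in the last pictures the gun, jar, dog and modelling tool look unmoved. I compared them by eye only, not by measured positions. The arm is well clear, with force readings near zero.

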